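# Close the slip crock with its nested lids, then lift off the outer lid alone

### The arm

A 6-joint arm with a two-finger parallel gripper is mounted at the origin on the work surface. World frame = base frame: x ahead of the robot, y to its left, z up, the work surface at z = 0. Lengths are in m, angles in rad, forces in N, time in s.
With the tool pointing down it reaches from about 0.25 to 0.775 m from the base axis. Payload 4 kg.
Tool frame: the origin (TCP) lies at the very end of the fingers, on their centre line; the grasp point (between the pads) lies 19 mm behind it; z points along the fingers, y is the line along which they close (so a half turn about z gives the same grasp; the last joint's range is limited). The gripper opens to 94 mm and grips with 3 to 60 N. Pads are 16 mm wide; open, the fingers measure 119 mm over their backs; the gripper's body (75 mm by 177 mm) begins 78 mm behind the grasp point.
Start: joints at [1.084, 0.087, 1.371, -0, 1.684, -0.103], TCP at [0.206, 0.51, 0.206] pointing down, gripper open.
Joint ranges: [-3.1, 3.1], [-0.76, 2.03], [0.27, 2.55], [-1.08, 4.22], [0.17, 2.65], [-2.57, 2.57]. Speed limits (rad/s): [2.79, 2.79, 3.14, 3.14, 3.14, 3.14].

### API

Orientations are given as a 3x3 rotation matrix whose columns are the frame's x, y, z axes.
In Python, from plant import monitor, snapshot, order gives the robot as it stands.
- The arm moves only by the shell command python3 -m creep 'ROWS' [FORCE]. ROWS is JSON, a list of rows, each a list of 5 numbers: the finger opening in cm, from 0 to 9.4, then the shift along the tool's x, y, z in cm, then the turn about the tool's z in degrees. In form: [[fingers, x, y, z, yaw], ...]. A call has 1 to 8 rows; each row shifts and turns the commanded pose from where the row before left it, along the tool's axes as they then stand; what a row does not reach is not made up. A row lasts 1/10 s, in which the tool goes at most 50 mm and 8.59 degrees, less where a joint would pass 70% of its speed; a pose out of reach is approached as far as the arm can. A call is refused whole if a number of a shift passes 5 or a number of a turn 8.59, either way. A call with a gripper value outside its range is refused whole. The fingers move at their own pace and stop on an object; FORCE is the grip in N (left out, the last holds). Time passes only in rows, so rows that do not move let the fingers close. It gives the time, the measured TCP pose, the force, the opening and the grip force at its end, in the units of the state.
- monitor.sense(): the state, without advancing time (a new reading comes with each control period).
- snapshot(name): name is "side" or "top" or "wrist"; returns a dict with "frame" (420x560x3 uint8, red, green, blue), "mtx" (3x3 intrinsics, pixels), "eye" and "rotation" of the camera in the world; the wrist camera has in their place "tool_from_camera" (4x4, takes a point from camera to tool coordinates, whose origin is the TCP and whose axes are the flange's). Camera axes: x right, y up, looking along -z (the intrinsics and any distortion apply to the point x, -y, -z); pixel columns grow to the right and rows downward; lengths in m; the calibration is good to about 2 mm. A picture is of the moment at which its call begins: read the wrist's pose just before it. There is no depth.
- order.finish_job(): hands the job in; it is judged then, once.
The state is a dict: "clock": time; "qpos": joint angles; "joint_vel": joint speeds; "joint_efforts": joint torques, N m; "tcp_pos": TCP position; "ee_rot": TCP orientation; "force": force on the tool from outside, world axes, zero at the start; "wrist_torque": the same for the moment, N m; "grip_width": finger opening in m; "finger_force": force on a finger pad.
Only numpy, scipy, OpenCV 4.12 (cv2) and the standard library are available. Lean on these libraries where they do the work, as an engineer would, in place of code of your own. Each camera call takes 0.05 s, during which the arm holds its last target. There are 200 camera calls.

### The job

Take the two nested lids off the plywood board together by the wooden stem and lower them gently, still nested, onto the open white crock until the inner lid sits fully home in its mouth. Then let go of the stem, take the outer lid by its collar and lift it alone, level, until it is completely above the top of the stem, leaving the inner lid seated; finish while still holding the outer lid up there, and do not put it down. Do not shove the crock or disturb the tubs, tile and palette around it.

Things in the scene. Friction and masses are not known exactly. Their poses are not given: they have to be found in the camera images.
- crock: Open round white stoneware crock, loose, 0.95 kg, upright on the table left or right of the robot, the lids on the other side: 110 mm outside diameter, 80 mm high, mouth 98 mm diameter, flat rim 6 mm wide. Origin: centre of its underside, z up. When home, the inner lid's origin is 68 mm above this one on the same axis (2.5 mm play each way).
- inner_lid: Pale wooden inner lid, loose, about 0.18 kg, upright under the outer lid on a fixed plywood board (170 x 170 x 18 mm). Origin: centre of its underside, z up. Plug 93 mm diameter, z 0 to 12 mm (lowest 8 mm tapering to 76 mm); flange 108 mm diameter, z 12 to 18 mm, comes to rest on the crock's rim; round stem 16 mm diameter, z 18 to 81 mm.
- stem_top (a point): Centre of the top of the inner lid's stem, 81 mm above the inner lid's origin. The stem passes freely through the outer lid and stands 32 mm above its collar, the part to grip; lifting by it carries both lids, the outer one just resting on the flange.
- outer_lid: White outer lid, loose, about 0.22 kg, 120 mm diameter, resting on the inner lid's flange. Origin: centre of its lower edge, z up; nested it lies 14 mm above the inner lid's origin. Edge z 0 to 4 mm; plate z 4 to 9 mm with 22 mm centre hole; round upright collar to grip, 48 mm outside, 40 mm inside diameter, z 9 to 35 mm. Not fastened: lifts straight off.
- tall_tub: Bystander: square pale translucent tub with white lid, 46 x 46 x 45 mm, loose, between crock and board. Origin: centre of its underside.
- low_tub: Bystander: like the other tub but 32 mm high, loose, between crock and board, nearer the robot. Origin: centre of its underside.
- tile: Bystander: round reddish-brown clay tile with a pressed sprig, 114 mm diameter, 10 mm thick, loose, outboard of the crock or of the board. Origin: centre of its underside.
- palette: Bystander: round white plastic paint palette, 120 mm diameter, 8 mm thick, loose, outboard of the crock or of the board. Origin: centre of its underside.
Not all that is in view belongs to the job. Of the things like the inner_lid, leave any that is blue or orange; of the rest the larger one is meant.

How it is judged:
By the outcome, as a careful person would: the job done as asked, in the order asked, and still so for the second after the job is handed in, while the arm keeps its last pose, push and grip.
It also fails if it takes over 48 s, if anything falls off the work surface, if the arm or the gripper's body presses on something with over 40 N, if the wrist force passes 120 N, or if a joint passes its speed limit or range.

## Working session

There is one attempt and no reset: what is moved stays moved. The work goes in short steps, Python scripts to look and compute and a shell command to move; the robot and the scene stay as the last step left them, time stands still between calls to the robot, and variables do not carry over. Pictures are saved under pics/ and viewed, at most 10 in all, crops included, and the job is handed in when it is done.

```bash
mkdir -p pics; ls
python3 - <<'E'
from plant import monitor, snapshot
import cv2,numpy as np
s=monitor.sense();print(s['clock'],s['tcp_pos'],np.round(s['ee_rot'],3).tolist(),s['grip_width'])
for n in ('top','side'):
    d=snapshot(n);cv2.imwrite(f'pics/{n}0.png',d['frame'][:,:,::-1])
    print(n,np.array(d['mtx']).tolist(),d['eye'],np.array(d['rotation']).tolist(),[k for k in d])
E
```

```text
pics
0.0 [0.20571228 0.50949023 0.20430159] [[-0.927, 0.374, -0.001], [0.374, 0.927, -0.002], [0.0, -0.002, -1.0]] 0.09366636882077058
top [[413.53713316148963, 0.0, 277.8702847054451], [0.0, 413.53713316148963, 204.35251247866236], [0.0, 0.0, 1.0]] [ 4.44303996e-01 -1.25956569e-03  1.32040503e+00] [[0.019549926342400836, 0.9952960574914713, -0.0948870819550294], [-0.9997969885319266, 0.01899854080206627, -0.006710973840124013], [-0.004876689706892181, 0.09499901783348072, 0.9954654210509657]] ['frame', 'mtx', 'eye', 'rotation']
side [[390.03572227724686, 0.0, 275.42484507250333], [0.0, 390.03572227724686, 206.8160346384284], [0.0, 0.0, 1.0]] [ 0.35158962 -0.75038808  0.63573061] [[0.970966862311336, 0.12469092228896825, -0.20414584539491654], [-0.23834469295879918, 0.576969665012248, -0.7812155995588095], [0.02037546641562988, 0.8071915383317524, 0.5899378448734787]] ['frame', 'mtx', 'eye', 'rotation']
```

View pics/top0.png

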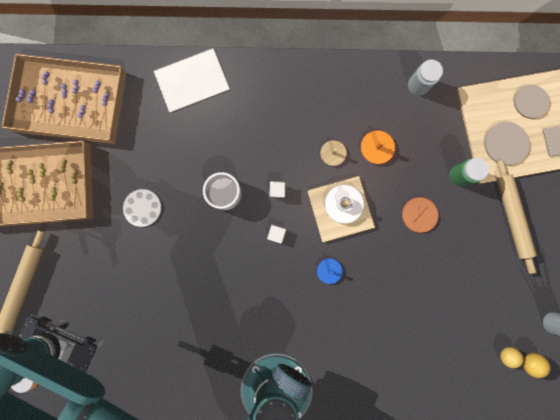

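View pics/side0.png

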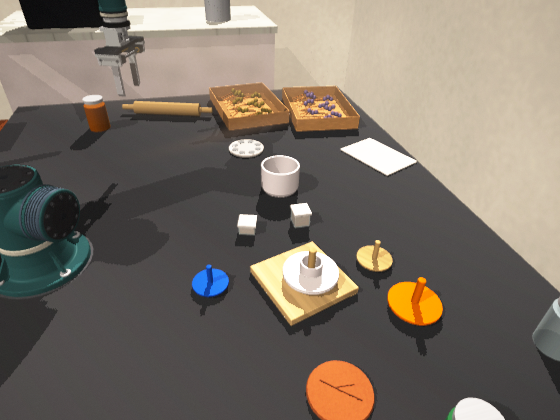

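The top view shows the crock at (222,191), the nested lids on the board with the stem at about (346,203), and tubs at (277,189) and (277,234). The palette is at (142,208) and the tile at (420,215). The blue, orange and small wooden lids are decoys. In the side view the stem top is at (312,250).

```bash
cat > h.py <<'E'
import numpy as np,cv2
from plant import monitor,snapshot
from scipy.optimize import minimize
def proj(d,P):
    c=(np.atleast_2d(P)-d['eye'])@np.array(d['rotation']); K=np.array(d['mtx'])
    return np.c_[K[0,2]+K[0,0]*c[:,0]/-c[:,2], K[1,2]+K[1,1]*c[:,1]/c[:,2]]
def back(d,uv,z):
    K=np.array(d['mtx']);r=np.array(d['rotation'])@[(uv[0]-K[0,2])/K[0,0],-(uv[1]-K[1,2])/K[1,1],-1]
    return d['eye']+r*(z-d['eye'][2])/r[2]
t=np.linspace(0,2*np.pi,120,endpoint=False)
def circ(x,y,z,r): return np.c_[x+r*np.cos(t),y+r*np.sin(t),0*t+z]
def grad(d):
    g=cv2.GaussianBlur(d['frame'].astype(np.float32),(0,0),.8)
    return np.hypot(cv2.Sobel(g,-1,1,0),cv2.Sobel(g,-1,0,1)).max(2).clip(0,250)
def fit(d,x0,circles,span=.01):
    g=grad(d);best=(-1,)
    for x in np.arange(-span,span,.0005):
        for y in np.arange(-span,span,.0005):
            uv=np.vstack([proj(d,circ(x0[0]+x,x0[1]+y,z,r)) for z,r in circles]).astype(np.float32)
            v=cv2.remap(g,uv[:,0],uv[:,1],1).mean()
            if v>best[0]: best=(v,x0[0]+x,x0[1]+y)
    return best
E
python3 - <<'E'
from h import *
T=snapshot('top');S=snapshot('side')
cr=[(.08,.055),(.08,.049)]; li=[(.032,.06)]; 
out={}
for nm,uv,z,c in (('crock',(222,189),.08,cr),('lid',(345,204),.032,li),('lidcollar',(345,203),.067,[(.067,.024),(.067,.02)]),('tile',(420,215),.01,[(.01,.057)]),('pal',(142,208),.008,[(.008,.06)])):
    p=back(T,uv,z)
    for n,d in (('top',T),('side',S)):
        b=fit(d,p,c,.012); print(nm,n,np.round(p[:2],3),np.round(b,4))
        out[n,nm]=(b,c)
print('stem top/side',back(T,(346,201),.099),back(S,(312,250),.099))
print('tubs',back(T,(277,189),.045),back(T,(277,234),.032),back(S,(301,210),.045),back(S,(247,219),.032))
ims=[]
for n,d in (('top',T),('side',S)):
    im=cv2.resize(d['frame'][:,:,::-1],None,fx=4,fy=4,interpolation=cv2.INTER_CUBIC)
    for nm in ('crock','lid'):
        b,c=out[n,nm]
        for z,r in c: cv2.polylines(im,[np.int32(4*proj(d,circ(b[1],b[2],z,r))+2)],True,(0,0,255),1)
        u=(4*proj(d,[[b[1],b[2],.05]])[0]).astype(int); ims.append(cv2.resize(im[u[1]-190:u[1]+190,u[0]-190:u[0]+190],(300,300)))
cv2.imwrite('pics/ov.png',np.vstack([np.hstack(ims[:2]),np.hstack(ims[2:])]))
E
```

```text
crock top [0.606 0.177] [2.008227e+02 6.030000e-01 1.805000e-01]
crock side [0.606 0.177] [2.043665e+02 6.075000e-01 1.870000e-01]
lid top [ 0.572 -0.202] [ 2.305697e+02  5.737000e-01 -1.990000e-01]
lid side [ 0.572 -0.202] [ 2.1554e+02  5.7820e-01 -1.9100e-01]
lidcollar top [ 0.572 -0.197] [130.9915   0.5753  -0.2025]
lidcollar side [ 0.572 -0.197] [174.4863   0.5758  -0.1985]
tile top [ 0.544 -0.444] [248.6351   0.5459  -0.4426]
tile side [ 0.544 -0.444] [197.5169   0.5489  -0.4461]
pal top [0.549 0.441] [249.5957   0.5514   0.4428]
pal side [0.549 0.441] [248.8138   0.5529   0.4418]
stem top/side [ 0.57457513 -0.19493047  0.099     ] [ 0.57454799 -0.19972302  0.099     ]
tubs [0.61376534 0.01098155 0.045     ] [0.47450115 0.00832119 0.032     ] [0.61638572 0.00478679 0.045     ] [0.47836826 0.0138356  0.032     ]
```

View pics/ov.png

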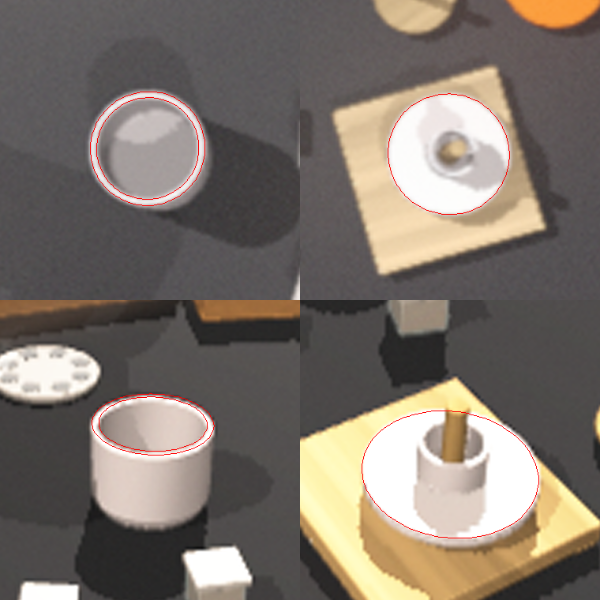

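The overlays lie well on the rims: the crock is near (0.604, 0.182) and the lids near (0.575, -0.199). I'll align the tool with the world axes first, then go over to the lids.

```bash
python3 -m creep '[[9.4,0,0,0,-7.3],[9.4,0,0,0,-7.3],[9.4,0,0,0,-7.3],[9.4,-2,-3,0,0],[9.4,-2,-4,0,0],[9.4,-2,-4,0,0],[9.4,-2,-4,0,0],[9.4,-2,-4,0,0]]' 10
```

```text
clock: 1.0
tcp_pos: [0.306, 0.3182, 0.2053]
ee_rot: [[-1.0, 0.001, 0.0], [0.001, 1.0, -0.0], [-0.0, -0.0, -1.0]]
force: [1.0, -0.1, 0.6]
grip_width: 0.0939
finger_force: 0.0
```

```bash
python3 -m creep '[[9.4,-2,-4,0,0],[9.4,-2,-4,0,0],[9.4,-2,-4,0,0],[9.4,-2,-4,0,0],[9.4,-2,-4,0,0],[9.4,-2,-4,0,0],[9.4,-2,-4,0,0],[9.4,-2,-4,0,0]]'; python3 -c "
from h import *
s=monitor.sense();print(s['clock'],s['tcp_pos'],np.round(s['ee_rot'],3).tolist(),s['qpos'])"
```

```text
clock: 1.8
tcp_pos: [0.4655, -0.0022, 0.2054]
ee_rot: [[-1.0, 0.002, 0.0], [0.002, 1.0, 0.0], [-0.0, 0.0, -1.0]]
force: [0.9, 1.1, 0.4]
grip_width: 0.0939
finger_force: 0.0
1.8 [ 0.46553229 -0.00220255  0.20543693] [[-1.0, 0.002, 0.0], [0.002, 1.0, 0.0], [-0.0, 0.0, -1.0]] [-1.26883050e-01 -1.02726976e-01  1.55946146e+00  3.58665836e-04
  1.68457710e+00 -1.69575061e+00]
```

```bash
python3 -m creep '[[9.4,-2,-4,0,0],[9.4,-2,-4,0,0],[9.4,-2,-4,0,0],[9.4,-2,-4,0,0],[9.4,-2,-3.7,0,0],[9.4,-0.9,0,0,0],[9.4,0,0,0,0],[9.4,0,0,0,0]]'
python3 - <<'E'
from h import *
s=monitor.sense();print(s['tcp_pos'])
d=snapshot('wrist');print(np.array(d['mtx']).tolist(),np.round(d['tool_from_camera'],4).tolist());cv2.imwrite('pics/w0.png',d['frame'][:,:,::-1])
E
```

```text
clock: 2.6
tcp_pos: [0.5735, -0.1965, 0.2052]
ee_rot: [[-1.0, 0.001, -0.001], [0.001, 1.0, 0.001], [0.001, 0.001, -1.0]]
force: [-0.1, -0.7, 0.1]
grip_width: 0.0945
finger_force: 0.0
[ 0.57352459 -0.1965296   0.20520463]
[[371.11440898966544, 0.0, 277.2008693267561], [0.0, 371.11440898966544, 205.87876195732008], [0.0, 0.0, 1.0]] [[-0.0004, 0.9725, 0.2329, 0.0681], [1.0, 0.0004, -0.0001, 0.0002], [-0.0002, 0.2329, -0.9725, -0.1799], [0.0, 0.0, 0.0, 1.0]]
```

View pics/w0.png

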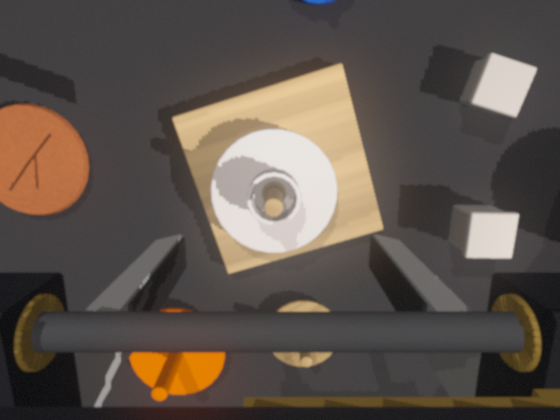

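The wrist view shows the outer lid centred near (273,190) and the stem top near (273,206), almost under the tool. I'll fit them.

```bash
cat >> h.py <<'E'
def wrist():
    s=monitor.sense();d=snapshot('wrist');M=np.array(d['tool_from_camera']);R=np.array(s['ee_rot'])
    d['eye']=np.array(s['tcp_pos'])+R@M[:3,3];d['rotation']=R@M[:3,:3];d['tcp']=s['tcp_pos'];return d
E
python3 - <<'E'
from h import *
d=wrist();print(d['tcp'])
for nm,c in (('edge',[(.036,.06)]),('low',[(.032,.06)]),('collar',[(.067,.024),(.067,.02)]),('stem',[(.099,.008)])):
    print(nm,np.round(fit(d,(.575,-.198),c,.008),4))
for n in('top','side'):
    e=snapshot(n)
    for nm,c in (('edge',[(.036,.06)]),('collar',[(.067,.024),(.067,.02)]),('stem',[(.099,.008)])): print(n,nm,np.round(fit(e,(.575,-.198),c,.008),4))
print(back(d,(273,206),.099))
E
```

```text
[ 0.57347983 -0.19630421  0.20560024]
edge [178.7499   0.576   -0.1995]
low [135.4319   0.5765  -0.2   ]
collar [105.9914   0.575   -0.1995]
stem [116.6387   0.575   -0.1995]
top edge [150.4749   0.572   -0.198 ]
top collar [110.7232   0.5805  -0.2025]
top stem [110.7438   0.567   -0.206 ]
side edge [ 2.17733e+02  5.76500e-01 -1.95000e-01]
side collar [173.0371   0.576   -0.1985]
side stem [182.3474   0.5825  -0.202 ]
[ 0.5740766 -0.1993879  0.099    ]
```

```bash
python3 -m creep '[[9.4,-0.2,-0.3,0,0],[9.4,0,0,3,0],[9.4,0,0,4,0],[9.4,0,0,3,0],[9.4,0,0,2,0],[5,0,0,1.3,0],[3,0,0,0,0],[2.2,0,0,0,0]]' 40; python3 -c "
from h import *
d=wrist();print(d['tcp'],monitor.sense()['grip_width']);cv2.imwrite('pics/w1.png',d['frame'][:,:,::-1])"
```

```text
clock: 3.6
tcp_pos: [0.5764, -0.2008, 0.0735]
ee_rot: [[-1.0, 0.001, 0.002], [0.001, 1.0, -0.001], [-0.002, -0.001, -1.0]]
force: [0.7, -0.0, -0.7]
grip_width: 0.0736
finger_force: 0.0
[ 0.57644005 -0.20077228  0.07353074] 0.06973242939212837
```

View pics/w1.png

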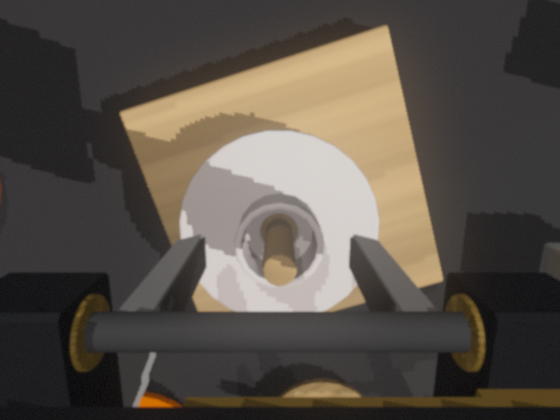

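The stem top at (280,265) lies midway between the finger tips at (205,240) and (350,240). I'll close on it.

```bash
python3 -m creep '[[2.2,0,0,0,0],[2.2,0,0,0,0],[2.2,0,0,0,0],[2.2,0,0,0,0],[2.2,0,0,0,0],[2.2,0,0,0,0],[2.2,0,0,0,0],[2,0,0,0,0]]' 10
python3 -m creep '[[1.6,0,0,0,0],[1.2,0,0,0,0],[1.2,0,0,0,0],[1.2,0,0,0,0],[1,0,0,0,0],[1,0,0,0,0]]' 10;python3 -m creep '[[0.5,0,0,0,0],[0,0,0,0,0],[0,0,0,0,0]]' 40
```

```text
clock: 4.45
tcp_pos: [0.5758, -0.2005, 0.0724]
ee_rot: [[-1.0, 0.002, -0.0], [0.002, 1.0, 0.0], [0.0, 0.0, -1.0]]
force: [1.2, 0.5, -0.0]
grip_width: 0.0205
finger_force: 0.0
clock: 5.05
tcp_pos: [0.5758, -0.2001, 0.0724]
ee_rot: [[-1.0, 0.001, -0.0], [0.001, 1.0, 0.001], [0.0, 0.001, -1.0]]
force: [-0.1, 2.9, 0.2]
grip_width: 0.0155
finger_force: 10.0
clock: 5.35
tcp_pos: [0.5758, -0.2004, 0.0724]
ee_rot: [[-1.0, 0.001, -0.0], [0.001, 1.0, 0.0], [0.0, 0.0, -1.0]]
force: [-1.0, 4.1, 0.2]
grip_width: 0.0152
finger_force: 40.0
```

```bash
python3 -m creep '[[0,0,0,-0.3,0],[0,0,0,-0.7,0],[0,0,0,-1.5,0],[0,0,0,-2.5,0],[0,0,0,-3,0],[0,0,0,-2.5,0],[0,0,0,-1,0],[0,0,0,0,0]]'
python3 -m creep '[[0,0,1,0,0],[0,0,2,0,0],[0,0,3,0,0],[0,0,3,0,0],[0,0,3,0,0],[0,0,3,0,0],[0,-0.5,3,0,0],[0,-0.5,2,0,0]]'
python3 -m creep '[[0,-0.5,1.5,0,0],[0,-0.5,1,0,0],[0,-0.5,0.5,0,0],[0,0,0,0,0],[0,0,0,0,0],[0,0,0,0,0]]'
python3 - <<'E'
from h import *
d=wrist();print(d['tcp']);cv2.imwrite('pics/w2.png',d['frame'][:,:,::-1])
print(np.round(fit(d,(.604,.182),[(.08,.055)],.01),4),np.round(fit(d,(.604,.182),[(.08,.055),(.08,.049)],.01),4))
e=snapshot('top');print(np.round(fit(e,(.604,.182),[(.08,.055),(.08,.049)],.01),4))
E
```

```text
clock: 6.15
tcp_pos: [0.5769, -0.2014, 0.1904]
ee_rot: [[-1.0, 0.002, 0.005], [0.002, 1.0, -0.002], [-0.005, -0.002, -1.0]]
force: [-0.3, -0.1, -3.7]
grip_width: 0.0154
finger_force: 40.0
clock: 6.95
tcp_pos: [0.5846, 0.0025, 0.1849]
ee_rot: [[-1.0, -0.0, -0.005], [-0.0, 1.0, 0.002], [0.005, 0.002, -1.0]]
force: [-0.1, 0.2, -4.4]
grip_width: 0.0153
finger_force: 40.0
clock: 7.55
tcp_pos: [0.6011, 0.0284, 0.1875]
ee_rot: [[-1.0, 0.003, -0.0], [0.003, 1.0, -0.0], [0.0, -0.0, -1.0]]
force: [-0.3, 0.2, -4.7]
grip_width: 0.0151
finger_force: 40.0
[0.60113376 0.02844197 0.18745336]
[2.335721e+02 6.055000e-01 1.800000e-01] [2.23142e+02 6.05500e-01 1.80000e-01]
[166.9572   0.603    0.1805]
```

View pics/w2.png

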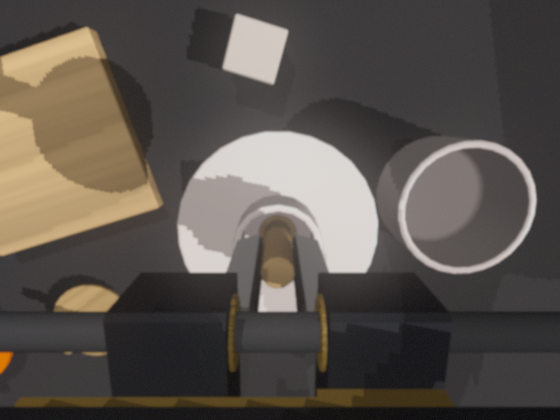

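The wrist view shows both lids hanging level from the stem at (278,270), and the crock rim centred near (468,207). Next I go above the crock.

```bash
python3 -m creep '[[0,0,1,0,0],[0,-0.2,2,0,0],[0,-0.2,3,0,0],[0,-0.1,3,0,0],[0,0,3,0,0],[0,0,2,0,0],[0,0,1.2,0,0],[0,0,0,0,0]]'
python3 -m creep '[[0,0,0,1,0],[0,0,0,1.5,0],[0,0,0,1,0],[0,0,0,0.5,0],[0,0,0,0,0],[0,0,0,0,0]]'
python3 - <<'E'
from h import *
s=snapshot('side');d=wrist();print(d['tcp'])
c=np.array([.6055,.180]);p=d['tcp'][:2]
im=s['frame'][:,:,::-1];a=cv2.resize(im[105:215,225:335],(500,500),interpolation=cv2.INTER_CUBIC)
cv2.imwrite('pics/s3.png',a)
z=d['tcp'][2]-.0544
print('outer edge',np.round(fit(d,p,[(z+.018,.06)],.006),4),np.round(fit(d,p,[(z+.081,.008)],.006),4))
print('crock side',np.round(fit(s,c,[(.0,.055)],.006),4))
E
```

```text
clock: 8.45
tcp_pos: [0.6061, 0.1832, 0.1874]
ee_rot: [[-1.0, -0.001, -0.0], [-0.001, 1.0, 0.001], [0.0, 0.001, -1.0]]
force: [-0.0, -0.3, -4.2]
grip_width: 0.0152
finger_force: 40.0
clock: 9.05
tcp_pos: [0.6066, 0.1811, 0.1475]
ee_rot: [[-1.0, 0.002, 0.0], [0.002, 1.0, 0.0], [-0.0, 0.0, -1.0]]
force: [0.6, -0.3, -3.9]
grip_width: 0.0153
finger_force: 40.0
[0.60682434 0.18121739 0.14806599]
outer edge [132.6886   0.6063   0.1817] [114.2358   0.6053   0.1812]
crock side [131.4357   0.6085   0.1855]
```

View pics/s3.png

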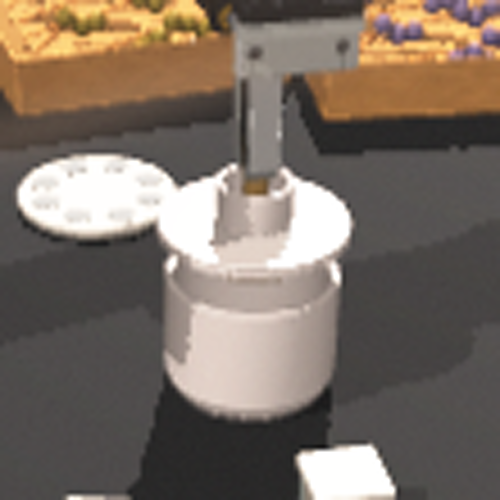

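The side view shows the nested lids just above the crock's rim, nearly coaxial: the lid spans columns 160–354 and the crock 163–340. Shift 1 mm and descend gently.

```bash
python3 -m creep '[[0,0,-0.1,0,0],[0,0,0,0.6,0],[0,0,0,0.5,0],[0,0,0,0,0],[0,0,0,0,0]]'
python3 -m creep '[[0,0,0,0.2,0],[0,0,0,0.2,0],[0,0,0,0.2,0],[0,0,0,0,0]]'; python3 -c "
from h import *
s=monitor.sense();print(s['wrist_torque'])"
```

```text
clock: 9.65
tcp_pos: [0.6061, 0.1803, 0.1359]
ee_rot: [[-1.0, 0.002, -0.001], [0.002, 1.0, -0.0], [0.001, -0.0, -1.0]]
force: [1.4, 0.2, -5.5]
grip_width: 0.0149
finger_force: 40.0
clock: 10.05
tcp_pos: [0.6062, 0.1803, 0.13]
ee_rot: [[-1.0, 0.002, -0.001], [0.002, 1.0, -0.0], [0.001, -0.0, -1.0]]
force: [-0.2, -0.3, -3.9]
grip_width: 0.0149
finger_force: 40.0
[ 0.03777355  0.03750235 -0.03664831]
```

Plug is inside the mouth with no contact. On down to the flange.

```bash
python3 -m creep '[[0,0,0,0.2,0],[0,0,0,0.2,0],[0,0,0,0,0],[0,0,0,0,0]]'
python3 -m creep '[[0,0,0,0.1,0],[0,0,0,0.1,0],[0,0,0,0.05,0],[0,0,0,0,0],[0,0,0,0,0]]'
```

```text
clock: 10.45
tcp_pos: [0.6064, 0.1804, 0.1264]
ee_rot: [[-1.0, 0.002, -0.0], [0.002, 1.0, 0.0], [0.0, 0.0, -1.0]]
force: [-0.3, 0.1, -4.6]
grip_width: 0.0151
finger_force: 40.0
clock: 10.95
tcp_pos: [0.6064, 0.1803, 0.124]
ee_rot: [[-1.0, 0.002, 0.0], [0.002, 1.0, 0.0], [-0.0, 0.0, -1.0]]
force: [0.1, 0.3, -4.6]
grip_width: 0.0151
finger_force: 40.0
```

```bash
python3 -m creep '[[0,0,0,0.1,0],[0,0,0,0.05,0],[0,0,0,0,0],[0,0,0,0,0]]'
python3 -m creep '[[0,0,0,0.05,0],[0,0,0,0,0],[0,0,0,0,0]]'
```

```text
clock: 11.35
tcp_pos: [0.6064, 0.1804, 0.1225]
ee_rot: [[-1.0, 0.002, -0.0], [0.002, 1.0, 0.0], [0.0, 0.0, -1.0]]
force: [-0.1, -0.2, -4.7]
grip_width: 0.0149
finger_force: 40.0
clock: 11.65
tcp_pos: [0.6065, 0.1804, 0.1224]
ee_rot: [[-1.0, 0.002, 0.0], [0.002, 1.0, 0.0], [-0.0, 0.0, -1.0]]
force: [-2.2, 0.1, -2.7]
grip_width: 0.015
finger_force: 40.0
```

```bash
python3 -m creep '[[0,0,0,0.05,0],[0,0,0,0,0],[0,0,0,0,0]]'
python3 -m creep '[[0,0,0,0.05,0],[0,0,0,0,0],[0,0,0,0,0]]'
```

```text
clock: 11.95
tcp_pos: [0.6065, 0.1804, 0.1224]
ee_rot: [[-1.0, 0.002, 0.001], [0.002, 1.0, 0.0], [-0.001, 0.0, -1.0]]
force: [-2.8, -0.2, 1.8]
grip_width: 0.0151
finger_force: 40.0
clock: 12.25
tcp_pos: [0.6066, 0.1804, 0.1224]
ee_rot: [[-1.0, 0.002, 0.001], [0.002, 1.0, 0.0], [-0.001, 0.0, -1.0]]
force: [-3.9, -1.2, 6.9]
grip_width: 0.0155
finger_force: 40.0
```

Seated rigidly at the expected height. I'll unload the stem and open the fingers.

```bash
python3 -m creep '[[0,0,0,-0.1,0],[0,0,0,0,0],[2,0,0,0,0],[3,0,0,0,0],[9.0,0,0,0,0],[9.0,0,0,0,0],[9.0,0,0,0,0],[9.0,0,0,0,0]]' 10
python3 -m creep '[[9,0,0,0,0],[9,0,0,0,0],[9,0,0,0,0],[9,0,0,0,0],[9,0,0,0,0],[9,0,0,0,0],[9,0,0,0,0]]'
python3 - <<'E'
from h import *
d=wrist();print(d['tcp']);p=[.6055,.180]
print('edge',np.round(fit(d,p,[(.1,.06)],.006),4),'collar',np.round(fit(d,p,[(.131-.014,.024),(.117,.02)],.006),4),'stem',np.round(fit(d,p,[(.149,.008)],.006),4))
s=snapshot('side')['frame'][:,:,::-1]
cv2.imwrite('pics/c4.png',np.hstack([d['frame'][:,:,::-1][:,130:430],cv2.resize(s[105:215,225:335],(420,420),interpolation=cv2.INTER_CUBIC)]))
E
```

```text
clock: 13.05
tcp_pos: [0.6065, 0.1804, 0.1219]
ee_rot: [[-1.0, 0.002, 0.0], [0.002, 1.0, 0.0], [-0.0, 0.0, -1.0]]
force: [-0.8, 0.6, 0.1]
grip_width: 0.0568
finger_force: 0.0
clock: 13.75
tcp_pos: [0.6064, 0.1804, 0.122]
ee_rot: [[-1.0, 0.002, -0.0], [0.002, 1.0, 0.0], [0.0, 0.0, -1.0]]
force: [0.2, 0.1, -0.4]
grip_width: 0.0902
finger_force: 0.0
[0.60641816 0.18038122 0.12197321]
edge [82.1048  0.606   0.1805] collar [65.9317  0.6055  0.181 ] stem [109.3707   0.605    0.1805]
```

View pics/c4.png

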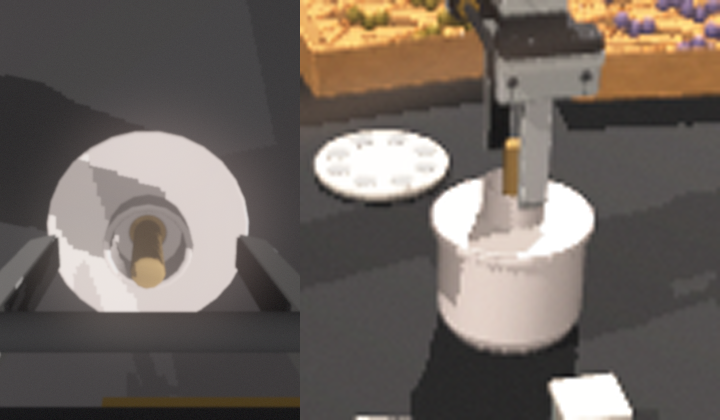

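Left: the collar and stem are concentric between the open fingers. Right: the lids sit level and flush on the crock. Now down to the collar and close.

```bash
python3 -m creep '[[9,0,0,0.5,0],[8,0,0,0.8,0],[7,0,0,0.8,0],[6,0,0,0.4,0],[6,0,0,0.2,0],[6,0,0,0,0],[5.2,0,0,0,0],[5.2,0,0,0,0]]' 8
python3 -m creep '[[5,0,0,0,0],[4.9,0,0,0,0],[4.8,0,0,0,0],[4.7,0,0,0,0],[4.6,0,0,0,0],[4.5,0,0,0,0],[4.5,0,0,0,0]]' 8
```

```text
clock: 14.65
tcp_pos: [0.6067, 0.1804, 0.0955]
ee_rot: [[-1.0, 0.002, 0.001], [0.002, 1.0, 0.0], [-0.001, 0.0, -1.0]]
force: [0.8, 0.4, -0.1]
grip_width: 0.0524
finger_force: 0.0
clock: 15.35
tcp_pos: [0.6065, 0.1805, 0.0951]
ee_rot: [[-1.0, 0.002, 0.0], [0.002, 1.0, 0.0], [-0.0, 0.0, -1.0]]
force: [-0.0, 0.7, 1.1]
grip_width: 0.0469
finger_force: 8.0
```

```bash
python3 -m creep '[[4,0,0,0,0],[4,0,0,0,0],[4,0,0,-0.2,0],[4,0,0,-0.3,0],[4,0,0,-0.5,0],[4,0,0,0,0],[4,0,0,0,0]]' 30
python3 - <<'E'
from h import *
print(np.round(monitor.sense()['wrist_torque'],3))
s=snapshot('side')['frame'][:,:,::-1]
cv2.imwrite('pics/s5.png',cv2.resize(s[105:215,225:335],(420,420),interpolation=cv2.INTER_CUBIC))
E
```

```text
clock: 16.05
tcp_pos: [0.6066, 0.1804, 0.1052]
ee_rot: [[-1.0, 0.002, 0.001], [0.002, 1.0, 0.0], [-0.001, 0.0, -1.0]]
force: [1.2, 0.3, -1.8]
grip_width: 0.0465
finger_force: 30.0
[ 0.054 -0.019 -0.004]
```

View pics/s5.png

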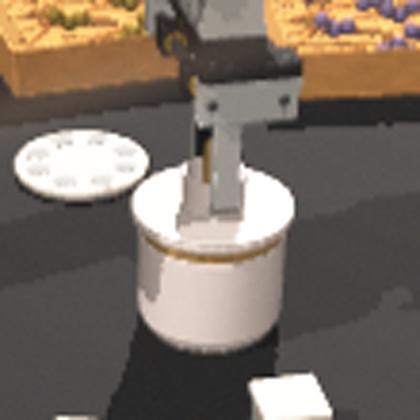

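The outer lid is rising level, with the inner lid's wooden flange still on the rim at row 255. I'll lift it the rest of the way.

```bash
python3 -m creep '[[4,0,0,-0.5,0],[4,0,0,-1,0],[4,0,0,-1.5,0],[4,0,0,-1.5,0],[4,0,0,-1.5,0],[4,0,0,-1.5,0],[4,0,0,-1,0],[4,0,0,-0.5,0]]'
python3 -m creep '[[4,0,0,0,0],[4,0,0,0,0],[4,0,0,0,0],[4,0,0,0,0],[4,0,0,0,0]]'
python3 - <<'E'
from h import *
s=snapshot('side');im=s['frame'][:,:,::-1]
cv2.imwrite('pics/s6.png',cv2.resize(im[65:235,215:385],(560,560),interpolation=cv2.INTER_CUBIC))
E
```

```text
clock: 16.9
tcp_pos: [0.6071, 0.1805, 0.1971]
ee_rot: [[-1.0, 0.002, 0.003], [0.002, 1.0, 0.001], [-0.003, 0.001, -1.0]]
force: [0.2, 0.3, -2.0]
grip_width: 0.0465
finger_force: 30.0
clock: 17.4
tcp_pos: [0.6062, 0.1803, 0.1943]
ee_rot: [[-1.0, 0.002, -0.001], [0.002, 1.0, -0.0], [0.001, -0.0, -1.0]]
force: [-0.6, -0.1, -2.8]
grip_width: 0.0468
finger_force: 30.0
```

View pics/s6.png

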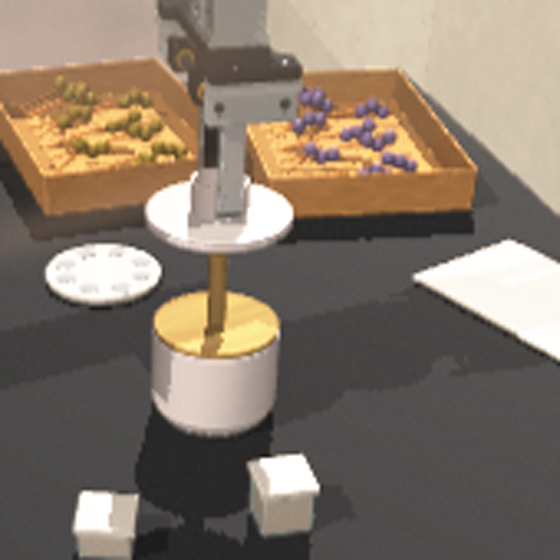

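The outer lid is held level, its edge at z≈0.181 m against the stem top at 0.149 m. The inner lid is seated flat on the crock and the bystanders in view are unmoved.

```bash
python3 -c "
from plant import order
print(order.finish_job())"
```

```text
the job is handed in; nothing more can be done
None
```

The job is handed in at about 17.5 s: the inner lid is seated in the crock, and the gripper is holding the outer lid level about 32 mm above the top of the stem.

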